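# Seat a mirror in its three-point cell and clamp it

## Robot

A 7-joint arm with a two-finger parallel gripper is mounted at the origin on a cart in front of the work surface, level with it; the furniture and walls round the work are solid. World frame = base frame: x ahead of the robot, y to its left, z up, the work surface at z = 0. Lengths are in m, angles in rad, forces in N, time in s.
With the tool pointing down it reaches from about 0.4 to 0.875 m from the base axis. Payload 19.3 kg.
Tool frame: the origin (TCP) lies at the very end of the fingers, on their centre line; the grasp point (between the pads) lies 19 mm behind it; z points along the fingers, y is the line along which they close (so a half turn about z gives the same grasp; the last joint's range is limited). The gripper opens to 85 mm and grips with 20 to 120 N. Pads are 22 mm wide; open, the fingers measure 114 mm over their backs; the gripper's body (76 mm by 85 mm) begins 54 mm behind the grasp point. The pads swing forward as they close: fully open they stand 13 mm farther back than shut.
Start: joints at [-1.409, 0.521, -0.036, 1.599, 0.021, 1.021, -0.113], TCP at [0.144, 0.608, 0.231] pointing down, gripper open.
Joint ranges: [-2.91, 2.91], [-0.3, 2.13], [-1.5, 1.42], [0.17, 2.43], [-1.26, 4.41], [0.16, 1.93], [-2.52, 2.52]. Speed limits (rad/s): [1.89, 1.89, 2.39, 2.39, 3.01, 3.01, 3.01].

## Interface

Orientations are given as [roll, pitch, yaw] about the fixed x, y, z axes, in that order (R = Rz(yaw) Ry(pitch) Rx(roll)).
In Python, from workcell import bot gives the robot as it stands.
- The arm moves only by the shell command python3 -m crank 'ROWS' [FORCE]. ROWS is a JSON object of lists of equal length, an entry for each row: "travel": the shift along the world's x, y, z in cm, a list of three; "turn": the turn, a rotation vector about the world's x, y, z in degrees, a list of three; "gripper": the closure, from 0 (fully open) to 1 (shut). A call has exactly 5 rows; each row is the pose to reach, as a shift and turn from the pose commanded when the call began; what a row does not reach only later rows make up. A row lasts 1/10 s, in which the tool goes at most 50 mm and 8.59 degrees, less where a joint would pass 70% of its speed; a pose out of reach is approached as far as the arm can. A call with a gripper value outside its range is refused whole. The fingers move at their own pace and stop on an object; FORCE is the grip in N (left out, the last holds). Time passes only in rows, so rows that repeat a pose let the fingers close, or fill a call up. It gives the time, the measured TCP pose, the force, the opening and the grip force at its end, in the units of the state.
- bot.observe(): the state, without advancing time (a new reading comes with each control period).
- bot.grab_frame(name): name is "scene" or "side" or "wrist"; returns a dict with "pixels" (384x512x3 uint8, red, green, blue), "fx", "fy", "cx", "cy" (pixels), "extrinsics" (4x4, takes a point from world to camera coordinates). Camera axes: x right, y down, z forward; pixel columns grow to the right and rows downward; lengths in m; the calibration is good to about 2 mm. A picture is of the moment at which its call begins. There is no depth.
- bot.job_done(): hands the job in; it is judged then, once.
The state is a dict: "clock": time; "qpos": joint angles; "qd": joint speeds; "joint_efforts": joint torques, N m; "position": TCP position; "tool_rot": TCP orientation; "force": force on the tool from outside, world axes, zero at the start; "moment": the same for the moment, N m; "grip_width": finger opening in m; "finger_force": force on a finger pad.
Only numpy, scipy, OpenCV 4.12 (cv2) and the standard library are available. Lean on these libraries where they do the work, as an engineer would, in place of code of your own. Each camera call takes 0.05 s, during which the arm holds its last target. There are 200 camera calls.

## Task

Fit the round mirror into its three-point cell: take it from the cork pad, hold it back against the sprung pin while you lower it, grey back up, between the pins and onto the three seats, then let go so that the spring pushes it onto the two fixed pins. Then swing the clamp arm right over it and press the clamp's stem down until the foot bears firmly and the mirror sits tight on every seat and pin without rocking. Be gentle, since glass chips if it is pressed or knocked hard, and leave the pot, the dropper bottle and the tape roll where they stand.

Things in the scene. Friction and masses are not known exactly. Their poses are not given: they have to be found in the camera images.
- mirror: Round glass mirror, 56 mm in diameter, 14 mm thick, 90 g, greenish ground edge, silvered face down and grey painted back up. The glass chips if pressed with more than 15 N. Origin: centre of its underside; z up. It starts lying on the cork pad.
- cork_pad: Square cork pad, 105 x 105 x 4 mm, fixed to the bench; origin under its centre, so its top is 4 mm above the origin.
- cell: Mirror cell: dark anodised plate 146 x 92 x 8 mm, fixed, x = -68 to +78 mm, on levelling feet 1 to 9 mm high. Origin: in its underside, under the seated mirror's centre. +x points from the clamp pivot to the sprung pin, z up. The seated mirror's underside is 24 mm and its top 38 mm above the origin (+-1 mm, slightly aslant). Its +y and -y edges are free for fingers above the plate's top (8 mm).
- seat_a: One of three domed nylon seats, 10 mm in diameter, 19 mm from the cell's axis, at 60 deg from the cell's +x. Its alignment screw, stiff and not to be turned, was last set up to 1 mm higher or lower. Origin: top of the dome at the middle setting, 24 mm above the cell's origin.
- seat_b: Seat at 180 deg; as seat_a.
- seat_c: Seat at 300 deg; as seat_a.
- pin_left: One of two fixed edge pins, upright, 5.6 mm thick with an 8 mm nylon ball (slides easily on glass) on top, ball centre 31 mm and top 35 mm above the cell's origin; axis at x = -24.5, y = +20.6 mm in the cell. The ball bears on the seated mirror's edge. Origin: its foot, 8 mm above the cell's origin.
- pin_right: The other fixed edge pin, at y = -20.6 mm; as pin_left.
- spring_pin: Sprung pin: nylon, 8 mm thick, sliding along the cell's x. Its knee, 31 mm above the cell's origin, bears on the mirror's edge; above, it leans outward (+x), 3 mm at 54 mm, 11 mm at its top (68 mm). At rest the knee's inner side is at x = +25 mm, 3 mm inside the seated mirror's edge; yields 9 mm towards +x: 1.8 N at rest, 0.45 N more per mm. Origin: at rest x = +29, y = 0, 22 mm above the cell's.
- clamp_pivot (a point): Centre of the clamp arm's pivot, at x = -46, y = 0, 48 mm above the cell's origin.
- clamp_arm (a joint): Angle of the clamp arm about its upright pivot, rad. 0: against its stop, stem over the mirror's centre. Grows to 1.8 as the arm swings out to the cell's +y side, where it starts. It stays where it is left and takes about 2 N at the stem to swing. The arm lies 46 to 57 mm above the cell's origin, 46 mm from pivot to stem.
- clamp_stem (a joint): How far the clamp's stem is pushed down, m: 0 up, 0.0105 at most; the foot meets a seated mirror near 0.007. An O-ring holds it where it is left: pushing it takes 6 N, and what is pushed beyond that bears on the mirror; about half of it stays on when let go, and 5 N beyond is plenty.
- clamp_knob (a point): Centre of the top of the stem's knurled steel knob, 14 mm in diameter and 16 mm tall, upright; 83 mm above the cell's origin when the stem is up. Pinch it to swing the arm, press on it to push the stem down.
- stem_foot: Domed nylon foot, 10 mm in diameter, at the lower end of the stem. Origin: its lowest point, 45 mm above the cell's origin when the stem is up.
- flux_pot: Bystander: round pot with a red lid, 58 mm in diameter, 50 mm high; origin under its centre.
- dropper: Bystander: brown dropper bottle, 33 mm in diameter, 102 mm high; origin under its centre.
- tape_roll: Bystander: roll of tape lying flat, 100 mm in diameter, 25 mm high; origin under its centre.
Mind the look-alikes: they are no part of the job. Leave any blue look-alike of the mirror alone.

How it is judged:
By the outcome, as a careful person would: the job done as asked, in the order asked, and still so for the second after the job is handed in, with the robot touching nothing.
It also fails if it takes over 61 s, if anything falls off the work surface, if the arm or the gripper's body presses on something with over 40 N, if the wrist force passes 120 N, or if a joint passes its speed limit or range.

## Working session

There is one attempt and no reset: what is moved stays moved. The work goes in short steps, Python scripts to look and compute and a shell command to move; the robot and the scene stay as the last step left them, time stands still between calls to the robot, and variables do not carry over. Pictures are saved under pics/ and viewed, at most 10 in all, crops included, and the job is handed in when it is done.

```bash
mkdir -p pics; ls; python3 - <<'E'
from workcell import bot
import cv2,numpy as np
s=bot.observe();print({k:np.round(v,3).tolist() for k,v in s.items()})
for n in("scene","side","wrist"):
    f=bot.grab_frame(n);cv2.imwrite(f"pics/{n}0.png",f["pixels"][:,:,::-1]);print(n,f["fx"],f["cx"],f["cy"],np.round(f["extrinsics"],3).tolist())
    np.savez(f"pics/{n}0.npz",**f)
E
```

```text
pics
{'clock': 0.0, 'qpos': [-1.409, 0.522, -0.036, 1.6, 0.021, 1.021, -0.113], 'qd': [0.0, 0.002, -0.001, -0.0, -0.0, 0.001, -0.001], 'joint_efforts': [0.001, -92.712, 1.981, -36.994, 0.018, 0.008, -0.0], 'position': [0.144, 0.608, 0.231], 'tool_rot': [-3.14, 0.0, 2.91], 'force': [0.006, -0.353, 0.218], 'moment': [-0.013, -0.066, 0.039], 'finger_force': 0.0, 'grip_width': 0.085}
scene 491.55886466013965 257.2323130537858 189.93398978314178 [[-0.469, -0.883, 0.011, 0.453], [-0.479, 0.244, -0.843, 0.241], [0.742, -0.401, -0.537, 1.243], [0.0, 0.0, 0.0, 1.0]]
side 408.49599767643184 255.92495585415818 187.44076855929 [[-0.995, -0.1, 0.015, 0.547], [-0.047, 0.327, -0.944, 0.034], [0.089, -0.94, -0.33, 1.386], [0.0, 0.0, 0.0, 1.0]]
wrist 292.1907832544265 255.7324697250177 190.70462137573 [[0.23, 0.973, -0.001, -0.624], [0.93, -0.219, 0.295, -0.04], [0.287, -0.069, -0.956, 0.379], [0.0, 0.0, 0.0, 1.0]]
```

View pics/scene0.png

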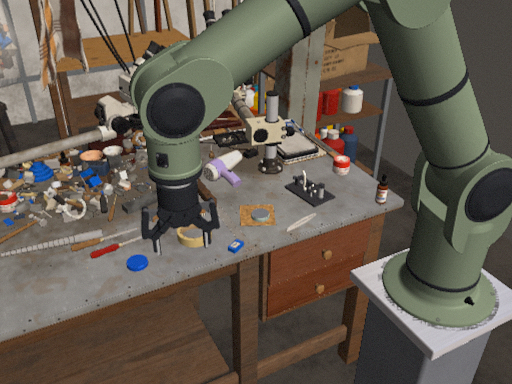

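View pics/side0.png

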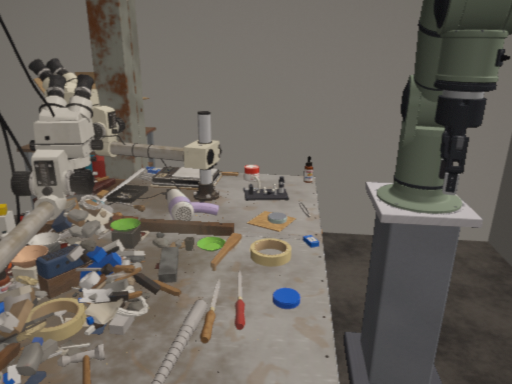

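View pics/wrist0.png

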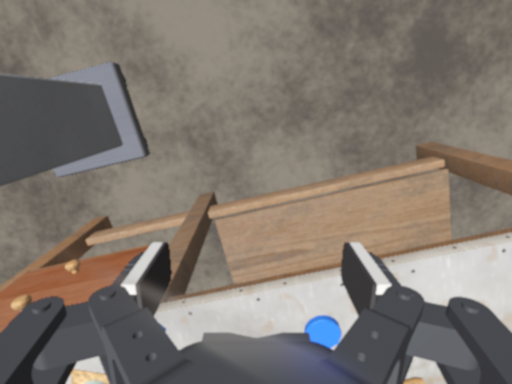

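Scene view: the cork pad with the mirror is at about (259,215), the cell at (310,190), the pot at (342,165), the dropper at (381,190) and the tape at (192,235). Side view: the mirror is at (276,217), the cell at (266,192) and the clamp knob at about (282,182). The wrist view shows only the bench edge and the blue decoy. Next I triangulate roughly.

```bash
cat > h.py <<'E'
import numpy as np,cv2
from workcell import bot
def snap(n,name):
    f=bot.grab_frame(n);np.savez(f"pics/{name}.npz",**f);return f
def load(name):
    d=np.load(f"pics/{name}.npz");return {k:d[k] for k in d}
def ray(f,u,v):
    E=f["extrinsics"];R=E[:3,:3];c=-R.T@E[:3,3]
    d=R.T@np.array([(u-f["cx"])/f["fx"],(v-f["cy"])/f["fy"],1.]);return c,d/np.linalg.norm(d)
def onz(f,u,v,z):
    c,d=ray(f,u,v);return c+d*(z-c[2])/d[2]
def tri(obs):
    A=np.zeros((3,3));b=np.zeros(3);L=[ray(*o) for o in obs]
    for c,d in L:
        P=np.eye(3)-np.outer(d,d);A+=P;b+=P@c
    p=np.linalg.solve(A,b);return p,[float(np.linalg.norm((np.eye(3)-np.outer(d,d))@(p-c))) for c,d in L]
def proj(f,p):
    q=f["extrinsics"]@np.r_[p,1];return np.array([f["fx"]*q[0]/q[2]+f["cx"],f["fy"]*q[1]/q[2]+f["cy"]])
E
python3 - <<'E'
from h import *
a,b=load("scene0"),load("side0")
for n,p,q in(("mirror",(261,214),(276,217)),("cell",(310,190),(266,194)),("pot",(342,160),(252,170)),("drop",(383,180),(309,158)),("tape",(192,236),(271,247))):
    t,e=tri([(a,*p),(b,*q)]);print(n,t.round(3),np.round(e,4),onz(a,*p,.02).round(3),onz(b,*q,.02).round(3))
A=a["pixels"][150:240,220:400];B=b["pixels"][150:240,220:345]
im=np.vstack([cv2.resize(A,(800,300 if 0 else 400)[:2],interpolation=cv2.INTER_CUBIC)[:400]])
A=cv2.resize(a["pixels"][155:230,225:365],None,fx=4,fy=4,interpolation=cv2.INTER_CUBIC)
B=cv2.resize(b["pixels"][160:232,230:325],None,fx=4,fy=4,interpolation=cv2.INTER_CUBIC)
C=np.zeros((A.shape[0]+B.shape[0],A.shape[1],3),np.uint8);C[:A.shape[0]]=A;C[A.shape[0]:,:B.shape[1]]=B
cv2.imwrite("pics/crop1.png",C[:,:,::-1]);print(C.shape)
E
```

```text
mirror [0.466 0.252 0.008] [0.0005 0.0005] [0.451 0.26  0.02 ] [0.465 0.278 0.02 ]
cell [0.512 0.046 0.005] [0.0024 0.0024] [0.496 0.057 0.02 ] [0.508 0.093 0.02 ]
pot [ 0.58  -0.128  0.037] [0.0045 0.0045] [ 0.612 -0.154  0.02 ] [ 0.583 -0.17   0.02 ]
drop [ 0.365 -0.12   0.086] [0.0051 0.0051] [ 0.438 -0.194  0.02 ] [ 0.357 -0.386  0.02 ]
tape [0.462 0.474 0.017] [0.0094 0.0094] [0.445 0.482 0.02 ] [0.467 0.462 0.02 ]
(588, 560, 3)
```

View pics/crop1.png

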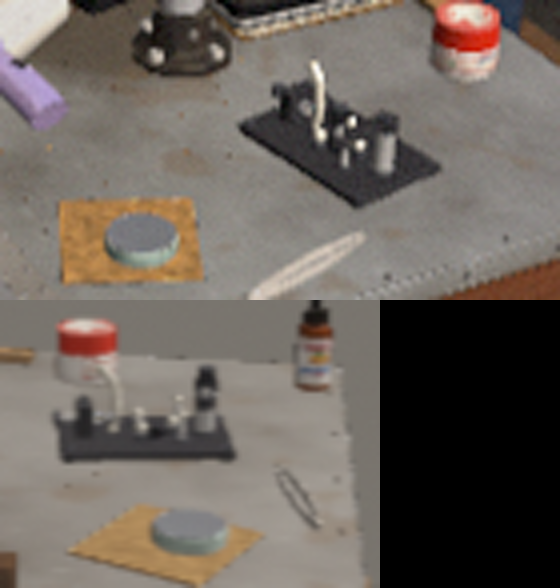

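Crop: the sprung pin leans left, so cell +x is about world +x. The pivot post with the arm and knob is at the right in the side view, and the mirror sits on the right part of the pad. I'll move the wrist camera closer.

```bash
python3 - <<'E'
from h import *
a,b=load("scene0"),load("side0")
p,q=onz(b,246.2,200,.005),onz(b,288.7,199.5,.005);print("plate edge",p.round(3),q.round(3),np.degrees(np.arctan2(*(p-q)[[1,0]])))
print("microscope head",tri([(a,265,131),(b,202,155)]),"col top",tri([(a,271,95),(b,204,115)]))
E
python3 -m crank '{"travel":[[3,-4,1],[6,-8,2],[9,-12,2],[12,-16,2],[15,-20,2]],"turn":[[0,0,0],[0,0,0],[0,0,0],[0,0,0],[0,0,0]],"gripper":[0,0,0,0,0]}' 20
python3 -m crank '{"travel":[[3,-4,0],[6,-8,0],[9,-12,0],[12,-16,0],[15,-20,0]],"turn":[[0,0,0],[0,0,0],[0,0,0],[0,0,0],[0,0,0]],"gripper":[0,0,0,0,0]}'
```

```text
plate edge [0.57  0.117 0.005] [0.433 0.094 0.005] 9.88168071318633
microscope head (array([0.71447702, 0.10507885, 0.14590145]), [0.0003860235626754012, 0.00038602356267551175]) col top (array([0.70862633, 0.08885061, 0.2717889 ]), [0.000687070429361037, 0.0006870704293610295])
clock: 0.65
position: [0.2933, 0.408, 0.2514]
tool_rot: [3.141, 0.0, 2.91]
force: [1.2, -0.5, -0.5]
grip_width: 0.0854
finger_force: 0.0
clock: 1.15
position: [0.4433, 0.208, 0.2514]
tool_rot: [3.141, 0.0, 2.91]
force: [0.7, 1.4, -0.1]
grip_width: 0.0851
finger_force: 0.0
```

```bash
python3 - <<'E'
from h import *
f=snap("wrist","w1");cv2.imwrite("pics/w1.png",cv2.resize(f["pixels"],(768,576),interpolation=cv2.INTER_CUBIC)[:,:,::-1])
E
```

```text
(no output)
```

View pics/w1.png

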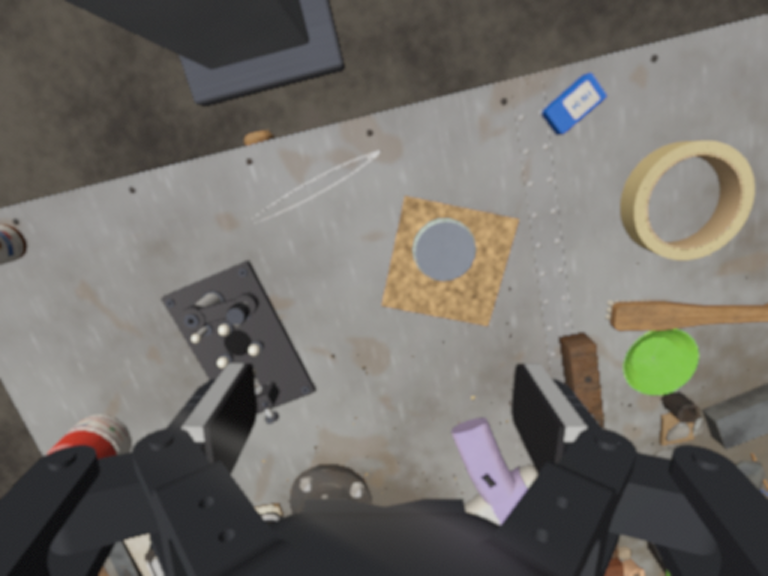

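The wrist view (shown at 1.5×) has the mirror at (445,250) and the cell plate corners at (163,298), (250,262) and (315,388). The white ball pins are around (195,338), (223,330), (222,362) and (253,350), the pivot is at (240,305) and the knob at (192,318). I'll measure this, then take a second view from nearer the cell.

```bash
python3 - <<'E'
from h import *
f=load("w1")
P=[onz(f,u/1.5,v/1.5,.013) for u,v in((163,298),(250,262),(315,388))]
for p in P:print(p.round(4))
d=P[2]-P[1];print(np.linalg.norm(d),np.degrees(np.arctan2(d[1],d[0])),np.linalg.norm(P[1]-P[0]))
print("mid short-edge",((P[0]+P[1])/2).round(4))
hsv=cv2.cvtColor(f["pixels"],cv2.COLOR_RGB2HSV)
x=hsv[150:190,265:325];print(hsv[166,297],hsv[185,265])
E
python3 -m crank '{"travel":[[1,-4,-1],[2,-7,-2],[2,-10,-3],[2,-13,-4],[2,-13,-4]],"turn":[[0,0,0],[0,0,0],[0,0,5],[0,0,10],[0,0,10]],"gripper":[0,0,0,0,0]}'
python3 - <<'E'
from h import *
f=snap("wrist","w2");cv2.imwrite("pics/w2.png",cv2.resize(f["pixels"],(768,576),interpolation=cv2.INTER_CUBIC)[:,:,::-1])
E
```

```text
[ 0.4504 -0.0021  0.013 ]
[0.4363 0.0864 0.013 ]
[0.572  0.1081 0.013 ]
0.13748076702822806 9.095450184518324 0.08961436103320373
mid short-edge [0.4433 0.0421 0.013 ]
[110  26 149] [ 18 107 172]
clock: 1.7
position: [0.4617, 0.0761, 0.2103]
tool_rot: [-3.14, -0.002, 3.083]
force: [0.3, 0.4, -0.4]
grip_width: 0.0854
finger_force: 0.0
```

View pics/w2.png

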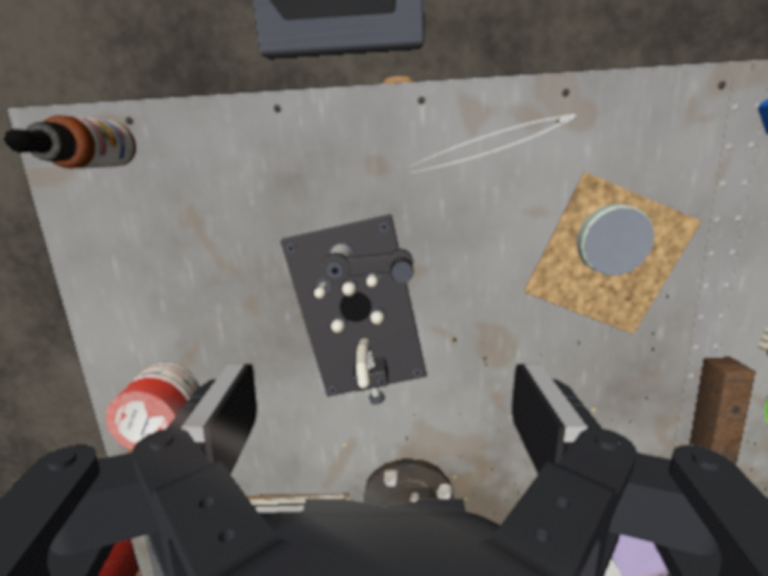

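The view (1.5×) shows these points:
- Plate corners: (281,240), (390,214), (426,376), (328,396)
- Pins: (320,292) and (372,281)
- Seats: (348,288), (337,326) and (377,317)
- Sprung pin: (362,362)
- Pivot: (338,265)
- Knob: (401,267)
- Mirror: (618,240)

Next I triangulate the blobs from w1 and w2.

```bash
cat >> h.py <<'E'
def whites(f,box,lo=170,k=4):
    x0,y0,x1,y1=box;g=f["pixels"][y0:y1,x0:x1];g=cv2.resize(g,None,fx=k,fy=k,interpolation=cv2.INTER_CUBIC)
    m=(g.min(2)>lo).astype(np.uint8);n,_,st,c=cv2.connectedComponentsWithStats(m)
    return [(round((c[i][0]+.5)/k-.5+x0,2),round((c[i][1]+.5)/k-.5+y0,2),int(st[i][4])) for i in range(1,n) if st[i][4]>20]
def mirror(f,box):
    x0,y0,x1,y1=box;h=cv2.cvtColor(f["pixels"][y0:y1,x0:x1],cv2.COLOR_RGB2HSV)
    m=((h[:,:,0]>95)&(h[:,:,0]<135)&(h[:,:,1]>10)).astype(np.uint8);m=cv2.morphologyEx(m,cv2.MORPH_OPEN,np.ones((3,3)))
    c=max(cv2.findContours(m,cv2.RETR_EXTERNAL,cv2.CHAIN_APPROX_NONE)[0],key=cv2.contourArea);return cv2.fitEllipse(c)
E
python3 - <<'E'
from h import *
a,b=load("w1"),load("w2")
print(whites(a,(120,200,185,260)));print(whites(b,(195,175,285,260)))
ma,mb=mirror(a,(255,128,348,218)),mirror(b,(348,112,470,224));print(ma,mb)
t,e=tri([(a,*ma[0]),(b,*mb[0])]);print("mirror top",t.round(4),np.round(e,4))
for n,m,f in(("w1",ma,a),("w2",mb,b)):
    p=onz(f,*m[0],.018);E=f["extrinsics"]@np.r_[p,1];print(n,p.round(4),"diam",np.array(m[1])*E[2]/f["fx"])
E
```

```text
[(np.float64(147.81), np.float64(219.38), 373), (np.float64(129.28), np.float64(225.03), 236), (np.float64(168.07), np.float64(232.86), 373), (np.float64(147.15), np.float64(241.19), 373)]
[(np.float64(247.07), np.float64(186.75), 383), (np.float64(231.4), np.float64(191.77), 525), (np.float64(212.15), np.float64(194.47), 358), (np.float64(250.37), np.float64(211.04), 527), (np.float64(224.01), np.float64(216.76), 509), (np.float64(240.61), np.float64(245.34), 1911)]
((41.26926040649414, 38.659576416015625), (36.454978942871094, 38.3007698059082), 61.13307189941406) ((63.96730422973633, 48.3968391418457), (38.99433517456055, 46.72136688232422), 51.4471321105957)
mirror top [0.4391 0.2951 0.6138] [0.053 0.053]
w1 [ 0.2472 -0.002   0.018 ] diam [0.04232224 0.0444651 ]
w2 [ 0.3236 -0.1176  0.018 ] diam [0.04076278 0.04884024]
```

```bash
python3 - <<'E'
from h import *
a,b=load("w1"),load("w2")
for f,u,v in((a,297,166),(b,412,160)):
    h=cv2.cvtColor(f["pixels"],cv2.COLOR_RGB2HSV)
    print("row",[tuple(int(q) for q in h[v,x]) for x in range(u-30,u+31,2)])
    print("col",[tuple(int(q) for q in h[y,u]) for y in range(v-30,v+31,2)])
E
```

```text
row [(18, 104, 189), (17, 106, 180), (17, 110, 156), (17, 104, 154), (30, 18, 167), (98, 13, 161), (109, 24, 149), (109, 24, 150), (109, 24, 149), (109, 24, 149), (111, 24, 150), (110, 25, 150), (109, 24, 149), (109, 24, 148), (109, 24, 148), (110, 26, 149), (109, 24, 150), (107, 24, 150), (109, 24, 150), (109, 24, 150), (108, 25, 151), (109, 23, 152), (109, 24, 151), (109, 24, 151), (108, 22, 148), (17, 58, 155), (18, 106, 174), (17, 110, 158), (17, 109, 154), (18, 104, 189), (18, 101, 199)]
col [(16, 78, 170), (18, 105, 183), (17, 105, 177), (17, 107, 174), (18, 88, 163), (48, 18, 172), (99, 16, 155), (109, 24, 149), (108, 26, 149), (107, 24, 148), (109, 24, 149), (109, 24, 150), (109, 24, 150), (111, 22, 149), (109, 24, 150), (110, 26, 149), (109, 24, 148), (109, 24, 149), (110, 25, 150), (109, 24, 150), (111, 22, 150), (107, 24, 149), (107, 24, 149), (109, 24, 150), (108, 22, 149), (12, 9, 140), (17, 97, 171), (18, 105, 179), (17, 109, 164), (17, 106, 178), (18, 103, 190)]
row [(18, 108, 166), (19, 67, 134), (57, 22, 118), (60, 16, 159), (90, 12, 151), (109, 24, 146), (111, 23, 1
[... 183 characters left out ...]
09, 24, 147), (109, 24, 146), (109, 24, 146), (109, 24, 146), (109, 24, 147), (110, 26, 148), (108, 23, 146), (109, 24, 147), (114, 9, 142), (17, 87, 172), (18, 106, 188), (17, 107, 177), (18, 109, 169)]
col [(17, 105, 185), (18, 105, 187), (17, 106, 178), (26, 34, 166), (70, 13, 173), (108, 21, 146), (109, 25, 144), (109, 25, 144), (108, 23, 143), (108, 23, 145), (111, 23, 145), (109, 25, 144), (109, 25, 144), (108, 26, 145), (109, 25, 145), (111, 23, 144), (109, 25, 144), (109, 25, 145), (109, 25, 145), (109, 24, 146), (111, 23, 147), (110, 26, 147), (111, 24, 146), (111, 23, 146), (111, 23, 146), (109, 24, 147), (120, 7, 140), (17, 91, 173), (18, 105, 184), (18, 103, 188), (18, 102, 195)]
```

```bash
cat >> h.py <<'E'
def mirror(f,box,k=4,t=6):
    x0,y0,x1,y1=box;g=cv2.resize(f["pixels"][y0:y1,x0:x1],None,fx=k,fy=k,interpolation=cv2.INTER_CUBIC).astype(int)
    m=((g[:,:,2]-g[:,:,0])>t).astype(np.uint8);m=cv2.morphologyEx(m,cv2.MORPH_OPEN,np.ones((9,9)))
    c=max(cv2.findContours(m,cv2.RETR_EXTERNAL,cv2.CHAIN_APPROX_NONE)[0],key=cv2.contourArea)
    (u,v),d,an=cv2.fitEllipse(cv2.convexHull(c));return ((u+.5)/k-.5+x0,(v+.5)/k-.5+y0),np.array(d)/k
E
python3 - <<'E'
from h import *
a,b=load("w1"),load("w2")
M=[]
for f,bx in((a,(255,128,348,218)),(b,(348,112,470,224))):
    c,d=mirror(f,bx);M.append((f,*c));p=onz(f,*c,.018);D=(f["extrinsics"]@np.r_[p,1])[2];print(np.round(c,1),p.round(4),"diam mm",(d*D/f["fx"]*1e3).round(1))
t,e=tri(M);print("mirror tri",t.round(4),np.round(e,4))
o={"seat_b":((147.81,219.38),(231.4,191.77)),"pin_r":((129.28,225.03),(212.15,194.47)),"seat_a":((168.07,232.86),(250.37,211.04)),"seat_c":((147.15,241.19),(224.01,216.76))}
T={}
for n,(p,q) in o.items():
    T[n],e=tri([(a,*p),(b,*q)]);print(n,T[n].round(4),np.round(e,4))
S={"seat_b":(-19,0,24),"pin_r":(-24.5,-20.6,33),"pin_l":(-24.5,20.6,33),"seat_a":(9.5,16.45,23.5),"seat_c":(9.5,-16.45,23.5)}
px2={k:v[1] for k,v in o.items()};px2["pin_l"]=(247.07,186.75)
for z0 in(0,.003,.006,.009):
  for f,px in((b,px2),(a,{k:v[0] for k,v in o.items()})):
    W=np.array([onz(f,*px[n],z0+S[n][2]/1e3)[:2] for n in px]);C=np.array([S[n][:2] for n in px])/1e3
    wc=W.mean(0);cc=C.mean(0);H=(C-cc).T@(W-wc);th=np.arctan2(H[0,1]-H[1,0],H[0,0]+H[1,1]);R=np.array([[np.cos(th),-np.sin(th)],[np.sin(th),np.cos(th)]])
    t=wc-R@cc;s=np.linalg.norm(W-wc)/np.linalg.norm(C-cc);print(z0,t.round(4),"yaw",np.degrees(th).round(2),"scale",s.round(3),"res mm",(1e3*np.linalg.norm(W-t-C@R.T,axis=1)).round(1))
E
```

```text
[296.2 166.5] [0.464  0.2573 0.018 ] diam mm [49.8 51.6]
[411.8 160.4] [0.4643 0.2565 0.018 ] diam mm [46.9 55.7]
mirror tri [0.4645 0.2574 0.0163] [0.0001 0.0001]
seat_b [0.4889 0.0446 0.0225] [0. 0.]
pin_r [0.4871 0.0236 0.0346] [0. 0.]
seat_a [0.5143 0.0655 0.0231] [0. 0.]
seat_c [0.5197 0.0331 0.0236] [0. 0.]
0 [0.5078 0.0478] yaw 9.63 scale 0.994 res mm [0.7 0.6 0.3 0.2 0.5]
0 [0.5076 0.0479] yaw 10.1 scale 1.006 res mm [0.9 0.8 0.1 0.3]
0.003 [0.5067 0.0481] yaw 9.62 scale 0.985 res mm [0.6 0.7 0.5 0.4 0.7]
0.003 [0.5066 0.0493] yaw 10.06 scale 0.998 res mm [0.8 0.7 0.2 0.3]
0.006 [0.5057 0.0484] yaw 9.62 scale 0.976 res mm [0.5 0.8 0.7 0.6 0.9]
0.006 [0.5055 0.0508] yaw 10.03 scale 0.99 res mm [0.7 0.8 0.4 0.4]
0.009 [0.5047 0.0487] yaw 9.61 scale 0.967 res mm [0.4 1.  0.9 0.8 1.1]
0.009 [0.5044 0.0523] yaw 9.99 scale 0.981 res mm [0.7 0.9 0.6 0.6]
```

```bash
python3 -m crank '{"travel":[[0,5,0],[0,9,0],[0,13,0],[0,17,0],[0,18,-3]],"turn":[[0,0,4],[0,0,8],[0,0,13],[0,0,13],[0,0,13]],"gripper":[0,0,0,0,0]}' 20
python3 - <<'E'
from h import *
f=snap("wrist","w3");s=bot.observe();print(np.round(s["position"],4),s["tool_rot"],s["force"])
c,d=mirror(f,(200,100,310,300));print(c,d,onz(f,*c,.018).round(4))
E
```

```text
clock: 2.25
position: [0.4628, 0.2666, 0.1836]
tool_rot: [3.137, 0.005, -2.968]
force: [1.3, 0.1, -0.7]
grip_width: 0.0854
finger_force: 0.0
[0.4604 0.2647 0.1776] [ 3.14069545e+00 -1.73545835e-03 -2.96738677e+00] [-4.44627222 -0.04507256 -7.8952561 ]
(247.11366653442383, 171.04048919677734) [46.58861923 47.40355682] [0.464  0.2572 0.018 ]
```

```bash
python3 -m crank '{"travel":[[0,-0.1,-4],[0,-0.1,-8],[0,-0.1,-11],[0,-0.1,-12],[0,-0.1,-12]],"turn":[[0,0,0],[0,0,0],[0,0,0],[0,0,0],[0,0,0]],"gripper":[0,0,0,0,0]}' 20
python3 -m crank '{"travel":[[0,0,-2],[0,0,-3.5],[0,0,-4.5],[0,0,-5.2],[0,0,-5.2]],"turn":[[0,0,0],[0,0,0],[0,0,0],[0,0,0],[0,0,0]],"gripper":[0,0,0,0,0]}'
python3 - <<'E'
from h import *
f=snap("wrist","w4");s=bot.observe();print(np.round(s["position"],4),s["tool_rot"],s["force"])
c,d=mirror(f,(200,60,310,300));print(c,d,onz(f,*c,.018).round(4))
cv2.imwrite("pics/w4.png",f["pixels"][:,:,::-1])
E
```

```text
clock: 2.8
position: [0.462, 0.2588, 0.0609]
tool_rot: [-3.141, -0.002, -2.972]
force: [0.8, -1.3, 0.2]
grip_width: 0.0853
finger_force: 0.0
clock: 3.3
position: [0.4625, 0.259, 0.0095]
tool_rot: [3.142, 0.0, -2.972]
force: [-0.4, 0.1, 0.9]
grip_width: 0.0853
finger_force: 0.0
[0.4627 0.2589 0.0098] [ 3.14149275e+00  3.49473081e-04 -2.97217124e+00] [-0.04176369 -0.16414264  1.11777671]
(253.38654327392578, 252.41043090820312) [ 89.96473694 101.41483307] [0.4633 0.257  0.018 ]
```

View pics/w4.png

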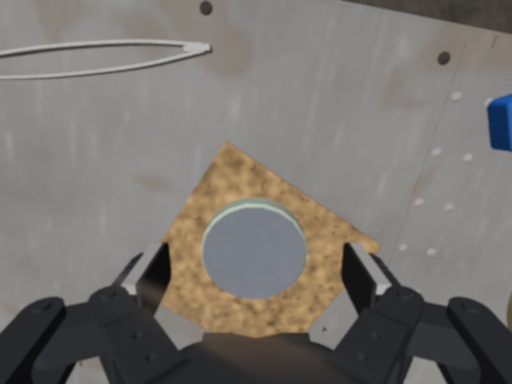

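The mirror is centred between the fingers at about (253,250), within 2 mm of the TCP. I'll lower 7 mm and close.

```bash
python3 -m crank '{"travel":[[0,-0.1,-0.4],[0.05,-0.2,-0.7],[0.05,-0.2,-0.7],[0.05,-0.2,-0.7],[0.05,-0.2,-0.7]],"turn":[[0,0,0],[0,0,0],[0,0,0],[0,0,0],[0,0,0]],"gripper":[0,0,0.1,0.2,0.25]}' 20
python3 -m crank '{"travel":[[0,0,0],[0,0,0],[0,0,0],[0,0,0],[0,0,0]],"turn":[[0,0,0],[0,0,0],[0,0,0],[0,0,0],[0,0,0]],"gripper":[0.32,0.36,0.4,0.4,0.4]}'
```

```text
clock: 3.85
position: [0.463, 0.2569, 0.0024]
tool_rot: [3.142, 0.0, -2.972]
force: [0.4, 0.3, -0.7]
grip_width: 0.0641
finger_force: 0.0
clock: 4.35
position: [0.463, 0.2569, 0.0025]
tool_rot: [3.141, 0.0, -2.972]
force: [-0.9, -0.3, 6.5]
grip_width: 0.0552
finger_force: 20.3
```

```bash
python3 -m crank '{"travel":[[0,0,0.3],[0,0,1],[0,0,3],[0,0,6],[0,0,9]],"turn":[[0,0,0],[0,0,0],[0,0,0],[0,0,0],[0,0,0]],"gripper":[0.4,0.4,0.4,0.4,0.4]}'
python3 -m crank '{"travel":[[1,-3,3],[2,-7,3],[3,-11,3],[4,-15,3],[4.7,-19,3]],"turn":[[0,0,0],[0,0,0],[0,0,0],[0,0,0],[0,0,0]],"gripper":[0.4,0.4,0.4,0.4,0.4]}'
python3 -m crank '{"travel":[[0,-1.5,0],[0,-1.8,0],[0,-1.8,0],[0,-1.8,0],[0,-1.8,0]],"turn":[[0,0,0],[0,0,0],[0,0,0],[0,0,0],[0,0,0]],"gripper":[0.4,0.4,0.4,0.4,0.4]}'
python3 - <<'E'
from h import *
f=snap("wrist","w5");s=bot.observe();print(np.round(s["position"],4),s["tool_rot"],s["force"],s["grip_width"])
cv2.imwrite("pics/w5.png",cv2.resize(f["pixels"],(768,576),interpolation=cv2.INTER_CUBIC)[:,:,::-1])
E
```

```text
clock: 4.85
position: [0.4627, 0.2566, 0.0935]
tool_rot: [-3.141, -0.001, -2.972]
force: [0.7, 0.2, -1.4]
grip_width: 0.0552
finger_force: 21.6
clock: 5.35
position: [0.5103, 0.0652, 0.1229]
tool_rot: [-3.142, 0.001, -2.972]
force: [1.6, -0.6, -0.4]
grip_width: 0.0551
finger_force: 21.7
clock: 5.85
position: [0.5099, 0.0502, 0.1223]
tool_rot: [3.141, 0.0, -2.97]
force: [0.2, -0.7, -1.7]
grip_width: 0.0548
finger_force: 21.7
[0.5099 0.05   0.1223] [ 3.14134281e+00  2.86623627e-05 -2.97024353e+00] [-0.24280028 -0.01432212 -1.00491853] 0.054730030920510035
```

View pics/w5.png

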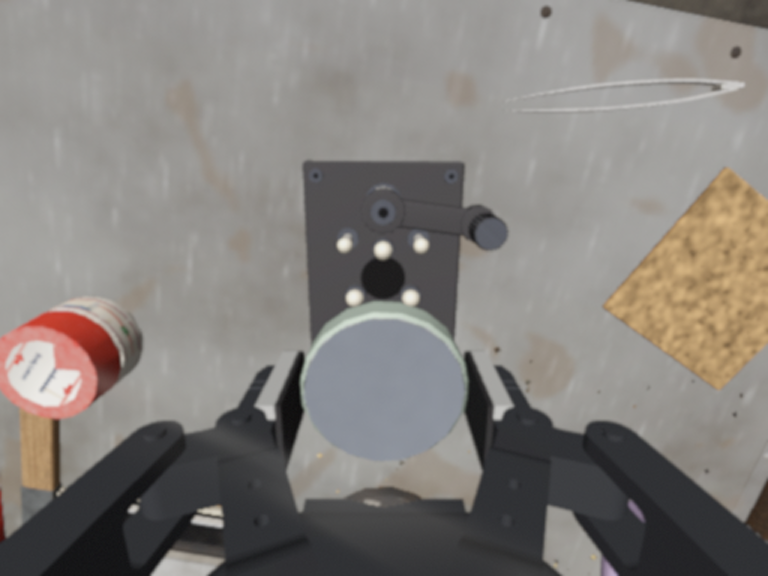

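The mirror is held level at (385,382) in the 1.5× view. The pins are at (345,243) and (421,243), and the plate is square to the view. Now I compute the relative offset from this one view.

```bash
cat > cellfit.py <<'E'
from h import *
S={"seat_b":(-19,0,24),"pin_r":(-24.5,-20.6,33),"pin_l":(-24.5,20.6,33),"seat_a":(9.5,16.45,23.5),"seat_c":(9.5,-16.45,23.5)}
def fit(f,px,z0):
    W=np.array([onz(f,*px[n],z0+S[n][2]/1e3)[:2] for n in px]);C=np.array([S[n][:2] for n in px])/1e3
    wc=W.mean(0);cc=C.mean(0);H=(C-cc).T@(W-wc);th=np.arctan2(H[0,1]-H[1,0],H[0,0]+H[1,1]);R=np.array([[np.cos(th),-np.sin(th)],[np.sin(th),np.cos(th)]])
    t=wc-R@cc;return t,R,np.degrees(th),np.linalg.norm(W-wc)/np.linalg.norm(C-cc),1e3*np.linalg.norm(W-t-C@R.T,axis=1)
E
python3 - <<'E'
from cellfit import *
f=load("w5");w=whites(f,(205,150,310,205));print(w)
g={"pin_r":(230,162),"seat_b":(255,166.5),"pin_l":(281,162.5),"seat_a":(274,198.5),"seat_c":(236.5,198.5)}
px={n:min(((a,b) for a,b,_ in w),key=lambda q:np.hypot(q[0]-p[0],q[1]-p[1])) for n,p in g.items()}
c,d=mirror(f,(195,195,320,320));print(c,d)
# right/left extremes of grey disc
zt=bot.observe()["position"][2]+.0156
m=onz(f,*c,zt);print("mirror",m.round(4))
for z0 in(0,.0015,.003):
    t,R,th,s,r=fit(f,px,z0);print(z0,t.round(4),th.round(2),s.round(3),r.round(1),"mirror in cell mm",(1e3*R.T@(m[:2]-t)).round(1),"tcp in cell",(1e3*R.T@(bot.observe()["position"][:2]-t)).round(1))
E
```

```text
[(np.float64(228.95), np.float64(162.09), 873), (np.float64(280.02), np.float64(162.36), 925), (np.float64(254.41), np.float64(165.64), 1185), (np.float64(235.43), np.float64(197.73), 1141), (np.float64(273.09), np.float64(197.95), 1177)]
(255.75964736938477, 259.42713165283203) [ 94.23158264 106.90377045]
mirror [0.5103 0.0495 0.1379]
0 [0.5077 0.0478] 9.45 0.995 [0.4 0.4 0.3 0.2 0.2] mirror in cell mm [2.9 1.3] tcp in cell [2.5 1.8]
0.0015 [0.5073 0.0477] 9.45 0.989 [0.5 0.3 0.4 0.3 0.3] mirror in cell mm [3.3 1.2] tcp in cell [2.9 1.8]
0.003 [0.5069 0.0477] 9.45 0.983 [0.6 0.3 0.5 0.5 0.4] mirror in cell mm [3.6 1.2] tcp in cell [3.3 1.8]
```

```bash
python3 -m crank '{"travel":[[0,-0.13,-1],[0,-0.13,-2.5],[0,-0.13,-4],[0,-0.13,-5],[0,-0.13,-5.5]],"turn":[[0,0,0],[0,0,0],[0,0,0],[0,0,0],[0,0,0]],"gripper":[0.4,0.4,0.4,0.4,0.4]}'
python3 -m crank '{"travel":[[0,0,-0.3],[0,0,-0.7],[0,0,-1],[0,0,-1.2],[0,0,-1.2]],"turn":[[0,0,0],[0,0,0],[0,0,0],[0,0,0],[0,0,0]],"gripper":[0.4,0.4,0.4,0.4,0.4]}'
python3 - <<'E'
from cellfit import *
f=snap("wrist","w6");s=bot.observe();print(s["position"].round(4) if hasattr(s["position"],"round") else s["position"],np.round(s["force"],2))
w=whites(f,(205,60,310,235));print(w)
c,d=mirror(f,(195,195,320,320));print(c,d)
p=onz(f,*c,s["position"][2]+.0156);R=fit
for t,th in(((.5075,.0478),9.5),):
    th=np.radians(th);R=np.array([[np.cos(th),-np.sin(th)],[np.sin(th),np.cos(th)]]);print("mirror in cell",(1e3*R.T@(p[:2]-t)).round(1))
    for a,b,_ in w:
        q=onz(f,a,b,.034);print((1e3*R.T@(q[:2]-t)).round(1))
E
```

```text
clock: 6.4
position: [0.5094, 0.0476, 0.0661]
tool_rot: [-3.142, -0.001, -2.972]
force: [0.3, -0.6, -0.9]
grip_width: 0.055
finger_force: 21.7
clock: 6.9
position: [0.5097, 0.0474, 0.0552]
tool_rot: [-3.142, -0.0, -2.972]
force: [-1.9, 0.2, 0.5]
grip_width: 0.0549
finger_force: 22.0
[0.5097 0.0475 0.0553] [-2.3  -0.52 -0.01]
[(np.float64(223.82), np.float64(185.71), 1966), (np.float64(293.56), np.float64(186.04), 2068), (np.float64(258.37), np.float64(189.41), 2354), (np.float64(251.7), np.float64(215.88), 8006)]
(255.68762969970703, 259.96189880371094) [ 97.93206024 107.21896362]
mirror in cell [ 2.7 -1.6]
[-24.5 -20.3]
[-24.5  20.4]
[-22.4  -0.1]
[-5.7 -4. ]
```

```bash
python3 -m crank '{"travel":[[0.03,0.14,-0.3],[0.03,0.14,-0.6],[0.03,0.14,-0.9],[0.03,0.14,-1],[0.03,0.14,-1]],"turn":[[0,0,0],[0,0,0],[0,0,0],[0,0,0],[0,0,0]],"gripper":[0.4,0.4,0.4,0.4,0.4]}'
cat > chk.py <<'E'
from cellfit import *
import sys
f=snap("wrist",sys.argv[1]);s=bot.observe();print(np.round(s["position"],4),np.round(s["force"],2),np.round(s["tool_rot"],3))
w=whites(f,(205,60,310,235))
c,d=mirror(f,(195,195,320,320));print(c,d)
p=onz(f,*c,s["position"][2]+.0156)
t=(.5075,.0478);th=np.radians(9.5);R=np.array([[np.cos(th),-np.sin(th)],[np.sin(th),np.cos(th)]]);print("mirror in cell",(1e3*R.T@(p[:2]-t)).round(1))
for a,b,_ in w:
    q=onz(f,a,b,.034);print((1e3*R.T@(q[:2]-t)).round(1))
E
python3 chk.py w7
```

```text
clock: 7.45
position: [0.5099, 0.0489, 0.045]
tool_rot: [-3.142, -0.001, -2.972]
force: [-3.5, -1.2, -0.9]
grip_width: 0.055
finger_force: 22.3
[0.51   0.0489 0.0451] [-1.96 -0.1  -1.81] [-3.142 -0.    -2.972]
(255.81737899780273, 258.4034080505371) [101.68875122 107.78905487]
mirror in cell [ 2.3 -0.1]
[-53.6  -0.9]
[-24.7 -20.2]
[-24.5  20.4]
[-22.7  -0. ]
[-10.6  -2.5]
```

```bash
python3 - <<'E'
from h import *
for n in("w5","w6","w7"):
    f=load(n);col=f["pixels"][190:325,256].astype(int)
    print(n,[tuple(int(q) for q in col[i]) for i in range(0,135,3)][:16],"...",[tuple(int(q) for q in f["pixels"][y,256]) for y in range(296,325,3)])
    g=f["pixels"].astype(int);m=((g[:,:,2]-g[:,:,0]>6)&(g[:,:,2]>120)).astype(np.uint8);m[:190]=0;m[325:]=0;m[:,:195]=0;m[:,320:]=0
    m=cv2.morphologyEx(m,cv2.MORPH_OPEN,np.ones((3,3)));c=max(cv2.findContours(m,0,1)[0],key=cv2.contourArea);print(cv2.boundingRect(c),cv2.fitEllipse(c))
E
```

```text
w5 [(30, 29, 28), (30, 29, 29), (29, 28, 29), (62, 62, 62), (151, 161, 150), (157, 168, 157), (185, 195, 184), (201, 210, 200), (141, 145, 154), (138, 143, 153), (138, 143, 152), (138, 143, 152), (139, 144, 153), (139, 144, 153), (139, 144, 153), (139, 145, 153)] ... [(141, 146, 155), (142, 147, 155), (142, 147, 156), (141, 147, 156), (161, 160, 157), (158, 157, 152), (156, 154, 150), (157, 155, 149), (155, 149, 138), (142, 134, 124)]
(203, 213, 107, 94) ((255.79052734375, 259.4427795410156), (93.10306549072266, 105.6951904296875), 89.95263671875)
w6 [(244, 244, 236), (238, 234, 220), (189, 183, 170), (67, 67, 61), (159, 170, 159), (162, 173, 161), (210, 221, 209), (178, 184, 182), (146, 151, 160), (145, 151, 160), (145, 151, 160), (145, 150, 160), (145, 151, 160), (146, 151, 160), (146, 151, 161), (146, 152, 161)] ... [(148, 153, 162), (149, 154, 163), (149, 154, 164), (148, 153, 163), (224, 224, 215), (243, 243, 232), (243, 242, 231), (242, 242, 231), (241, 241, 234), (238, 235, 225)]
(203, 212, 107, 96) ((255.75942993164062, 259.51611328125), (95.52755737304688, 106.2890625), 89.49651336669922)
w7 [(246, 246, 237), (247, 247, 246), (246, 244, 234), (211, 208, 194), (155, 166, 155), (207, 219, 207), (164, 169, 171), (148, 153, 163), (148, 153, 162), (148, 153, 162), (147, 153, 162), (148, 154, 163), (148, 153, 163), (149, 154, 163), (149, 154, 163), (148, 154, 163)] ... [(150, 155, 164), (151, 156, 165), (151, 156, 166), (151, 157, 166), (167, 170, 172), (244, 244, 239), (245, 245, 241), (245, 245, 241), (244, 244, 240), (242, 242, 239)]
(203, 208, 107, 101) ((255.82557678222656, 258.17724609375), (100.1900863647461, 106.44503784179688), 89.53016662597656)
```

The held mirror's foreshortening went from 0.88 to 0.94. The sprung pin's sloping top has tipped it by about 8°, with its +x edge up. I'll level it by pitching the tool about the cell's y while holding this height, then check.

```bash
python3 -m crank '{"travel":[[-0.03,0,0],[-0.06,0,0],[-0.1,0,0],[-0.12,0,0],[-0.12,0,0]],"turn":[[-0.3,2,0],[-0.7,4,0],[-1,6,0],[-1.3,8,0],[-1.3,8,0]],"gripper":[0.4,0.4,0.4,0.4,0.4]}'
cat > ell.py <<'E'
from h import *
import sys
f=snap("wrist",sys.argv[1]);s=bot.observe();print(np.round(s["position"],4),np.round(s["force"],2),np.round(s["tool_rot"],3))
g=f["pixels"].astype(int);m=((g[:,:,2]-g[:,:,0]>6)&(g[:,:,2]>120)).astype(np.uint8);m[:185]=0;m[330:]=0;m[:,:195]=0;m[:,320:]=0
m=cv2.morphologyEx(m,cv2.MORPH_OPEN,np.ones((3,3)));c=max(cv2.findContours(m,0,1)[0],key=cv2.contourArea);x,y,w,h=cv2.boundingRect(c);(u,v),_,_=e=cv2.fitEllipse(c);print((x,y,w,h),e)
t=np.array((.5075,.0478));th=np.radians(9.5);R=np.array([[np.cos(th),-np.sin(th)],[np.sin(th),np.cos(th)]])
E=f["extrinsics"];cam=-E[:3,:3].T@E[:3,3]
zt=s["position"][2]+.0156
def cl(u,v,z):p=onz(f,u,v,z);return np.r_[1e3*R.T@(p[:2]-t),1e3*z].round(1)
print("centre",cl(u,v,zt))
c0,d=ray(f,u,v);d=R.T@d[:2]/1,d[2];b=h/w
# tilt about cell y from ratio: angle between view ray and normal = acos(ratio)
al=np.degrees(np.arctan2(d[0][0],-d[1]));print("ray angle from down toward +x",al.round(1),"normal-ray angle",np.degrees(np.arccos(min(1,e[1][0]/e[1][1]))).round(1))
E
python3 ell.py w8
```

```text
clock: 8.0
position: [0.5095, 0.0491, 0.0452]
tool_rot: [3.14, -0.142, -2.972]
force: [-3.3, 0.0, -0.1]
grip_width: 0.055
finger_force: 22.2
[0.5092 0.049  0.0451] [-2.13 -0.68 -0.92] [ 3.14  -0.141 -2.972]
(203, 208, 107, 101) ((255.8224334716797, 258.16162109375), (100.23281860351562, 106.40145874023438), 89.80244445800781)
centre [ 4.1  0.1 60.7]
ray angle from down toward +x 22.0 normal-ray angle 19.6
```

Level now, with the centre at (4.1, 0.1) mm in the cell. I'll back off about 0.8 mm in x and keep lowering.

```bash
python3 -m crank '{"travel":[[-0.07,0,-0.3],[-0.07,0,-0.6],[-0.07,0,-0.9],[-0.07,0,-1.2],[-0.07,0,-1.2]],"turn":[[0,0,0],[0,0,0],[0,0,0],[0,0,0],[0,0,0]],"gripper":[0.4,0.4,0.4,0.4,0.4]}'
python3 ell.py w9
```

```text
clock: 8.55
position: [0.508, 0.0489, 0.0328]
tool_rot: [3.14, -0.142, -2.972]
force: [-3.1, -0.5, -0.8]
grip_width: 0.0548
finger_force: 22.2
[0.5081 0.0489 0.033 ] [-3.63  1.03 -0.39] [ 3.14  -0.142 -2.972]
(203, 208, 107, 101) ((255.81349182128906, 258.1886901855469), (100.08889770507812, 106.51504516601562), 89.46570587158203)
centre [ 2.4  0.2 48.6]
ray angle from down toward +x 22.0 normal-ray angle 20.0
```

```bash
python3 - <<'E'
from h import *
f=load("w9");F=[np.array(bot.observe()["force"])]
cv2.imwrite("pics/w9.png",cv2.resize(f["pixels"][150:330,170:340],None,fx=3.3,fy=3.3,interpolation=cv2.INTER_CUBIC)[:,:,::-1])
for i in range(6):
    snap("side","s1");F.append(np.array(bot.observe()["force"]))
print(np.mean(F,0).round(2),np.std(F,0).round(2))
E
```

```text
[-3.31 -0.29 -1.08] [0.39 0.93 0.64]
```

View pics/w9.png

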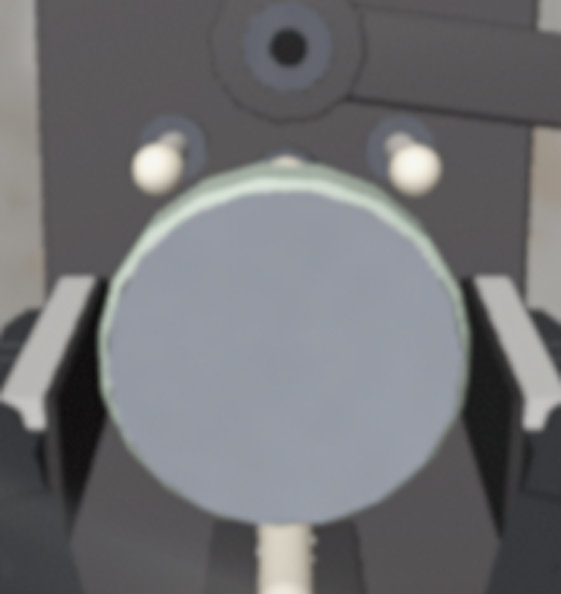

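The mirror is level and centred between the balls at (158,168) and (414,168), with the sprung pin behind it at (285,540). I'll add 0.8 mm toward the spring for clearance and lower in small steps, watching the vertical force.

```bash
python3 - <<'E'
from h import *
f=load("w9");t=np.array((.5075,.0478));th=np.radians(9.5);R=np.array([[np.cos(th),-np.sin(th)],[np.sin(th),np.cos(th)]])
for u,v in((217.9,200.9),(295.5,200.9)):print((1e3*R.T@(onz(f,u,v,.0325)[:2]-t)).round(1))
E
python3 -m crank '{"travel":[[0.08,0,0],[0.08,0,-0.1],[0.08,0,-0.2],[0.08,0,-0.3],[0.08,0,-0.3]],"turn":[[0,0,0],[0,0,0],[0,0,0],[0,0,0],[0,0,0]],"gripper":[0.4,0.4,0.4,0.4,0.4]}'
python3 -m crank '{"travel":[[0,0,-0.1],[0,0,-0.2],[0,0,-0.3],[0,0,-0.3],[0,0,-0.3]],"turn":[[0,0,0],[0,0,0],[0,0,0],[0,0,0],[0,0,0]],"gripper":[0.4,0.4,0.4,0.4,0.4]}'
python3 ell.py w10
```

```text
[-22.9 -20. ]
[-23.1  21.1]
clock: 9.4
position: [0.509, 0.0489, 0.0301]
tool_rot: [3.14, -0.142, -2.972]
force: [-4.3, -1.4, -1.0]
grip_width: 0.0552
finger_force: 22.2
clock: 9.9
position: [0.509, 0.0489, 0.0272]
tool_rot: [3.14, -0.142, -2.972]
force: [-3.6, -0.5, -1.7]
grip_width: 0.055
finger_force: 22.2
[0.5091 0.0489 0.0273] [-3.38 -0.63 -0.84] [ 3.14  -0.141 -2.972]
(203, 208, 107, 101) ((255.8170623779297, 258.1976013183594), (100.11846160888672, 106.46614074707031), 90.52670288085938)
centre [ 3.6  0.  42.9]
ray angle from down toward +x 22.0 normal-ray angle 19.9
```

```bash
python3 -m crank '{"travel":[[0,0,-0.05],[0,0,-0.1],[0,0,-0.15],[0,0,-0.2],[0,0,-0.2]],"turn":[[0,0,0],[0,0,0],[0,0,0],[0,0,0],[0,0,0]],"gripper":[0.4,0.4,0.4,0.4,0.4]}'
python3 -m crank '{"travel":[[0,0,-0.05],[0,0,-0.1],[0,0,-0.1],[0,0,-0.1],[0,0,-0.1]],"turn":[[0,0,0],[0,0,0],[0,0,0],[0,0,0],[0,0,0]],"gripper":[0.4,0.4,0.4,0.4,0.4]}'
python3 ell.py w11
```

```text
clock: 10.45
position: [0.5091, 0.049, 0.0252]
tool_rot: [3.14, -0.142, -2.972]
force: [-5.3, -0.0, -0.7]
grip_width: 0.0554
finger_force: 22.2
clock: 10.95
position: [0.5091, 0.0489, 0.0243]
tool_rot: [3.14, -0.141, -2.972]
force: [-3.9, -0.1, -2.3]
grip_width: 0.0549
finger_force: 22.2
[0.5091 0.0489 0.0243] [-4.05 -0.91 -1.47] [ 3.14  -0.141 -2.972]
(203, 208, 107, 101) ((255.83966064453125, 258.1775817871094), (100.49391174316406, 106.46817779541016), 89.61029815673828)
centre [ 3.6  0.1 39.9]
ray angle from down toward +x 22.0 normal-ray angle 19.3
```

Still no seat contact. I'll go down in 0.5 mm steps.

```bash
python3 -m crank '{"travel":[[0,0,-0.03],[0,0,-0.06],[0,0,-0.06],[0,0,-0.06],[0,0,-0.06]],"turn":[[0,0,0],[0,0,0],[0,0,0],[0,0,0],[0,0,0]],"gripper":[0.4,0.4,0.4,0.4,0.4]}'
python3 -m crank '{"travel":[[0,0,-0.03],[0,0,-0.06],[0,0,-0.06],[0,0,-0.06],[0,0,-0.06]],"turn":[[0,0,0],[0,0,0],[0,0,0],[0,0,0],[0,0,0]],"gripper":[0.4,0.4,0.4,0.4,0.4]}'
python3 ell.py w12
```

```text
clock: 11.5
position: [0.5092, 0.0489, 0.0238]
tool_rot: [3.14, -0.141, -2.972]
force: [-5.2, -1.1, 2.7]
grip_width: 0.0549
finger_force: 22.5
clock: 12.0
position: [0.5093, 0.049, 0.0233]
tool_rot: [3.14, -0.141, -2.972]
force: [-4.5, -1.6, 6.7]
grip_width: 0.0546
finger_force: 23.1
[0.5093 0.049  0.0233] [-4.26 -0.76  7.18] [ 3.14  -0.141 -2.972]
(202, 207, 109, 102) ((255.85592651367188, 257.9335021972656), (101.65972137451172, 106.70747375488281), 89.24304962158203)
centre [ 3.7  0.1 38.9]
ray angle from down toward +x 22.0 normal-ray angle 17.7
```

Seated contact. I'll relieve it, then release.

```bash
python3 -m crank '{"travel":[[0,0,0.03],[0,0,0.06],[0,0,0.06],[0,0,0.06],[0,0,0.06]],"turn":[[0,0,0],[0,0,0],[0,0,0],[0,0,0],[0,0,0]],"gripper":[0.4,0.4,0.4,0.3,0.25]}'
python3 -m crank '{"travel":[[0,0,0],[0,0,0],[0,0,0],[0,0,0],[0,0,0]],"turn":[[0,0,0],[0,0,0],[0,0,0],[0,0,0],[0,0,0]],"gripper":[0.2,0.2,0.2,0.2,0.2]}'
python3 ell.py w13
```

```text
clock: 12.55
position: [0.5097, 0.0491, 0.0237]
tool_rot: [3.14, -0.14, -2.972]
force: [-0.7, 0.4, 0.4]
grip_width: 0.0639
finger_force: 0.0
clock: 13.05
position: [0.5092, 0.0489, 0.0237]
tool_rot: [3.14, -0.141, -2.972]
force: [-0.3, 0.5, 0.5]
grip_width: 0.0686
finger_force: 0.0
[0.5091 0.0489 0.0237] [ 0.62 -0.22  0.6 ] [ 3.14  -0.141 -2.972]
(204, 201, 107, 103) ((256.8420104980469, 251.94326782226562), (102.7396469116211, 106.69295501708984), 87.466552734375)
centre [ 0.5  0.5 39.3]
ray angle from down toward +x 20.9 normal-ray angle 15.6
```

```bash
python3 -m crank '{"travel":[[0,0,1],[0,0,3],[0,0,6],[0,0,9],[0,0,10]],"turn":[[0,0,0],[0,0,0],[0,0,0],[0,0,0],[0,0,0]],"gripper":[0.2,0.2,0.2,0.2,0.2]}'
python3 -m crank '{"travel":[[-1,0,1],[-2,0,2],[-3,0,3],[-4,0,3],[-4,0,3]],"turn":[[0.5,-3,0],[1,-6,0],[1.3,-8,0],[1.3,-8,0],[1.3,-8,0]],"gripper":[0.2,0.2,0.2,0.2,0.2]}'
python3 -m crank '{"travel":[[0,0,0],[0,0,0],[0,0,0],[0,0,0],[0,0,0]],"turn":[[0,0,0],[0,0,0],[0,0,0],[0,0,0],[0,0,0]],"gripper":[0.2,0.2,0.2,0.2,0.2]}'
python3 - <<'E'
from h import *
f=snap("wrist","w14");s=bot.observe();print(np.round(s["position"],4),np.round(s["tool_rot"],3))
t=np.array((.5075,.0478));p=proj(f,[*t,.039]);print(p)
u,v=p.astype(int);x0=max(0,u-80);y0=max(0,v-65);print(x0,y0)
cv2.imwrite("pics/w14.png",cv2.resize(f["pixels"][y0:y0+125,x0:x0+165],None,fx=4.5,fy=4.5,interpolation=cv2.INTER_CUBIC)[:,:,::-1])
E
```

```text
clock: 13.6
position: [0.5102, 0.049, 0.1269]
tool_rot: [3.14, -0.138, -2.972]
force: [0.1, -0.3, -0.3]
grip_width: 0.0685
finger_force: 0.0
clock: 14.1
position: [0.4682, 0.049, 0.1538]
tool_rot: [3.142, -0.001, -2.972]
force: [0.4, -0.4, -0.4]
grip_width: 0.0685
finger_force: 0.0
clock: 14.6
position: [0.4692, 0.0489, 0.1535]
tool_rot: [-3.142, -0.0, -2.972]
force: [-0.4, 0.4, -0.4]
grip_width: 0.0685
finger_force: 0.0
[0.4692 0.0489 0.1536] [-3.142 -0.    -2.972]
[248.75500308 223.23361118]
168 158
```

View pics/w14.png

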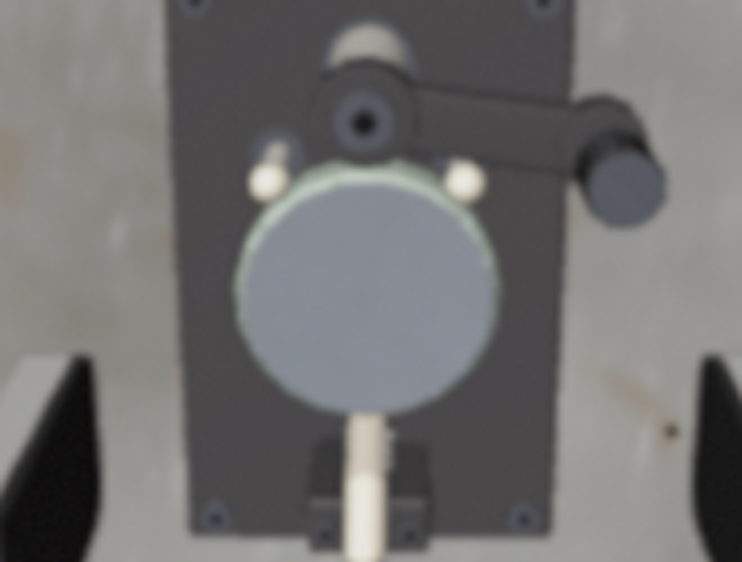

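The mirror rests against both balls, at (267,182) and (464,182), with the sprung pin at (365,425). The knob top is at crop (622,188). Now I triangulate the knob and check it against the pivot radius.

```bash
python3 - <<'E'
from h import *
L=[("w14",306.2,199.8),("w5",325.3,155.3),("w2",267.3,178.3)]
def ref(f,u,v,r=12):
    k=6;x0,y0=int(u)-r,int(v)-r;g=cv2.resize(f["pixels"][y0:y0+2*r+1,x0:x0+2*r+1],None,fx=k,fy=k,interpolation=cv2.INTER_CUBIC).astype(int)
    m=((g[:,:,2]-g[:,:,0]>8)&(g[:,:,2]<140)).astype(np.uint8);m=cv2.morphologyEx(m,cv2.MORPH_OPEN,np.ones((9,9)))
    n,lab,st,c=cv2.connectedComponentsWithStats(m);i=1+np.argmax(st[1:,4]);return (c[i][0]+.5)/k-.5+x0,(c[i][1]+.5)/k-.5+y0,st[i][2]/k,st[i][3]/k
obs=[]
t=np.array((.5075,.0478));th=np.radians(9.5);R=np.array([[np.cos(th),-np.sin(th)],[np.sin(th),np.cos(th)]])
for n,u,v in L:
    f=load(n);r=ref(f,u,v);print(n,np.round(r,1));obs.append((f,r[0],r[1]));p=onz(f,r[0],r[1],.0845);print(p.round(4),"cell",(1e3*R.T@(p[:2]-t)).round(1))
p,e=tri(obs);print("knob",p.round(4),np.round(e,4));p,e=tri(obs[:2]);print(p.round(4),np.round(e,4))
f=load("w14");q=onz(f,248.7,185.1,.0585);print("pivot",q.round(4),(1e3*R.T@(q[:2]-t)).round(1))
for a in(1.6,1.7,1.8):
    c=np.array([-46+46*np.cos(a),46*np.sin(a)]);print(a,c.round(1),(t+R@c/1e3).round(4))
E
```

```text
w14 [306.7 199.8  15.2  14.2]
[0.4611 0.0862 0.0845] cell [-39.4  45.6]
w5 [327.1 155.4  18.8  19. ]
[0.4614 0.0861 0.0845] cell [-39.1  45.4]
w2 [267.7 181.   11.7  12. ]
[0.4612 0.0866 0.0845] cell [-39.2  45.9]
knob [0.4617 0.0867 0.0826] [0. 0. 0.]
[0.4617 0.0866 0.0827] [0. 0.]
pivot [0.4646 0.0412 0.0585] [-43.4   0.5]
1.6 [-47.3  46. ] [0.4532 0.0853]
1.7 [-51.9  45.6] [0.4488 0.0842]
1.8 [-56.5  44.8] [0.4444 0.0827]
```

The knob is at (0.461, 0.086), 45 mm from the pivot, with the arm angle about 1.48 rad. The swing centre is (0.4647, 0.0405) and the end is about (0.510, 0.048). I'll turn the tool 85° so the fingers pinch along the swing, above the knob.

```bash
python3 -m crank '{"travel":[[0,1,0],[-0.3,2,0],[-0.6,3,0],[-0.8,3.75,0],[-0.8,3.75,0]],"turn":[[0,0,8.5],[0,0,17],[0,0,25.5],[0,0,34],[0,0,42]],"gripper":[0.3,0.4,0.6,0.6,0.6]}'
python3 -m crank '{"travel":[[0,0,0],[0,0,0],[0,0,-1],[0,0,-1],[0,0,-1]],"turn":[[0,0,8.5],[0,0,17],[0,0,25.5],[0,0,34],[0,0,43]],"gripper":[0.6,0.6,0.6,0.6,0.6]}'
python3 -m crank '{"travel":[[0,0,0],[0,0,0],[0,0,0],[0,0,0],[0,0,0]],"turn":[[0,0,0],[0,0,0],[0,0,0],[0,0,0],[0,0,0]],"gripper":[0.6,0.6,0.6,0.6,0.6]}'
python3 - <<'E'
from h import *
f=snap("wrist","w15");s=bot.observe();print(np.round(s["position"],4),np.round(s["tool_rot"],3),np.round(s["qpos"],2),s["grip_width"])
p=proj(f,[.4612,.0864,.0845]);print("expect px",p)
u,v=p;r=24;k=4;x0,y0=int(u)-r,int(v)-r;g=cv2.resize(f["pixels"][y0:y0+2*r+1,x0:x0+2*r+1],None,fx=k,fy=k,interpolation=cv2.INTER_CUBIC).astype(int)
m=((g[:,:,2]-g[:,:,0]>8)&(g[:,:,2]<140)).astype(np.uint8);m=cv2.morphologyEx(m,cv2.MORPH_OPEN,np.ones((9,9)))
n,lab,st,c=cv2.connectedComponentsWithStats(m)
for i in range(1,n):
    if st[i][4]>400:
        a,b=(c[i][0]+.5)/k-.5+x0,(c[i][1]+.5)/k-.5+y0;print(round(a,1),round(b,1),st[i][2:]/k,onz(f,a,b,.0835).round(4))
E
```

```text
clock: 15.15
position: [0.461, 0.0875, 0.1537]
tool_rot: [3.141, 0.0, -2.232]
force: [-0.6, -0.3, 0.5]
grip_width: 0.0342
finger_force: 0.0
clock: 15.65
position: [0.46, 0.0867, 0.1426]
tool_rot: [3.138, -0.002, -1.539]
force: [-0.1, 0.0, -2.1]
grip_width: 0.0344
finger_force: 0.0
clock: 16.15
position: [0.46, 0.0867, 0.1426]
tool_rot: [3.138, -0.002, -1.541]
force: [-0.1, 0.6, 0.2]
grip_width: 0.0345
finger_force: 0.0
[0.46   0.0867 0.1426] [ 3.138e+00 -2.000e-03 -1.540e+00] [ 0.11  0.45 -0.54  2.06  0.35  0.72  2.52] 0.03404455057124853
expect px [255.23521578 208.62120727]
254.2 207.7 [ 16.  15. 795.] [0.462  0.0861 0.0835]
```

J7 is at its range edge, so I'll back off 8°. Then I centre (+1.5 mm x), descend and pinch.

```bash
python3 -m crank '{"travel":[[0.15,0,0],[0.15,0,-1],[0.15,0,-3],[0.15,0,-4.5],[0.15,0,-5]],"turn":[[0,0,-8],[0,0,-8],[0,0,-8],[0,0,-8],[0,0,-8]],"gripper":[0.6,0.6,0.6,0.6,0.6]}'
python3 -m crank '{"travel":[[0,0,-0.7],[0,0,-1.4],[0,0,-2],[0,0,-2.1],[0,0,-2.1]],"turn":[[0,0,0],[0,0,0],[0,0,0],[0,0,0],[0,0,0]],"gripper":[0.6,0.6,0.6,0.6,0.6]}'
```

```text
clock: 16.7
position: [0.4606, 0.0863, 0.0908]
tool_rot: [3.135, -0.002, -1.677]
force: [-0.7, -0.3, 0.9]
grip_width: 0.0343
finger_force: 0.0
clock: 17.2
position: [0.4615, 0.0863, 0.0715]
tool_rot: [3.137, -0.001, -1.68]
force: [-0.0, 0.3, -0.5]
grip_width: 0.0339
finger_force: 0.0
```

```bash
python3 -c "
from workcell import bot;import numpy as np
s=bot.observe();print(np.round(s['position'],4),np.round(s['force'],2),np.round(s['tool_rot'],3),np.round(s['qpos'],2))"
python3 -m crank '{"travel":[[0,0,0],[0,0,0],[0,0,0],[0,0,0],[0,0,0]],"turn":[[0,0,0],[0,0,0],[0,0,0],[0,0,0],[0,0,0]],"gripper":[0.7,0.75,0.8,0.85,0.9]}' 20
```

```text
[0.4615 0.0863 0.0715] [-0.01  0.26 -0.52] [ 3.137e+00 -1.000e-03 -1.680e+00] [ 0.02  0.57 -0.43  2.1   0.43  0.56  2.31]
clock: 17.7
position: [0.4616, 0.0864, 0.0717]
tool_rot: [3.138, -0.001, -1.68]
force: [0.0, 0.1, 2.1]
grip_width: 0.0126
finger_force: 19.5
```

```bash
python3 -m crank '{"travel":[[0.45,0.01,0],[0.91,-0.02,0],[1.35,-0.10,0],[1.79,-0.22,0],[2.21,-0.38,0]],"turn":[[0,0,-5.65],[0,0,-11.3],[0,0,-16.95],[0,0,-22.6],[0,0,-28.25]],"gripper":[0.9,0.9,0.9,0.9,0.9]}'
```

```text
clock: 18.2
position: [0.4832, 0.0818, 0.0715]
tool_rot: [3.137, -0.003, -2.178]
force: [-4.6, -4.8, 5.8]
grip_width: 0.0123
finger_force: 19.7
```

```bash
python3 -m crank '{"travel":[[0.36,-0.28,0.05],[0.74,-0.52,0.05],[1.09,-0.79,0.05],[1.41,-1.10,0.05],[1.71,-1.44,0.05]],"turn":[[0,0,-5.65],[0,0,-11.3],[0,0,-16.95],[0,0,-22.6],[0,0,-28.25]],"gripper":[0.9,0.9,0.9,0.9,0.9]}'
python3 -c "
from workcell import bot;import numpy as np
s=bot.observe();print(np.round(s['position'],4),np.round(s['force'],2),np.round(s['qpos'],2))"
```

```text
clock: 18.7
position: [0.4996, 0.0674, 0.0717]
tool_rot: [3.137, -0.004, -2.671]
force: [-6.1, -2.3, 0.9]
grip_width: 0.0126
finger_force: 19.8
[0.4996 0.0674 0.0717] [-6.07 -2.25  0.87] [-0.12  0.58 -0.17  2.03  0.17  0.55  1.63]
```

```bash
python3 -m crank '{"travel":[[0.20,-0.42,0],[0.36,-0.80,0],[0.51,-1.18,0],[0.63,-1.60,0],[0.71,-1.90,0]],"turn":[[0,0,-5.65],[0,0,-11.3],[0,0,-16.95],[0,0,-22.6],[0,0,-26.5]],"gripper":[0.9,0.9,0.9,0.9,0.9]}'
python3 - <<'E'
from h import *
f=snap("wrist","w16");s=bot.observe();print(np.round(s['position'],4),np.round(s['force'],2))
E
```

```text
clock: 19.2
position: [0.507, 0.0488, 0.0718]
tool_rot: [3.138, -0.003, -3.133]
force: [-5.1, 7.2, -0.2]
grip_width: 0.0125
finger_force: 19.8
[0.507  0.049  0.0717] [-5.14  3.48  1.03]
```

```bash
python3 -m crank '{"travel":[[-0.07,-0.04,0],[-0.07,-0.08,0],[-0.07,-0.12,0],[-0.07,-0.12,0],[-0.07,-0.12,0]],"turn":[[0,0,-0.5],[0,0,-1],[0,0,-1],[0,0,-1],[0,0,-1]],"gripper":[0.9,0.9,0.9,0.9,0.9]}'
python3 -c "
from workcell import bot;import numpy as np
s=bot.observe();print(np.round(s['position'],4),np.round(s['force'],2),np.round(s['qpos'],2))"
```

```text
clock: 19.75
position: [0.5068, 0.0488, 0.0719]
tool_rot: [3.136, -0.002, 3.138]
force: [-2.6, 7.1, -2.0]
grip_width: 0.0125
finger_force: 19.7
[0.5068 0.0488 0.0719] [-2.55  7.12 -2.  ] [-0.17  0.58 -0.05  2.02  0.04  0.54  1.32]
```

The arm is against its stop: the y force rises with no motion. I'll relieve, open, rise, and close the fingers above the knob.

```bash
python3 -m crank '{"travel":[[0,0.06,0],[0,0.1,0],[0,0.1,0],[0,0.1,0],[0,0.1,0]],"turn":[[0,0,0],[0,0,0],[0,0,0],[0,0,0],[0,0,0]],"gripper":[0.9,0.9,0.8,0.7,0.65]}'
python3 -m crank '{"travel":[[0,0,1],[0,0,2.5],[0,0,3.5],[0,0,3.5],[0,0,3.5]],"turn":[[0,0,0],[0,0,0],[0,0,0],[0,0,0],[0,0,0]],"gripper":[0.65,0.65,0.65,0.8,1]}'
python3 -m crank '{"travel":[[0,0,0],[0,0,0],[0,0,0],[0,0,-0.5],[0,0,-0.8]],"turn":[[0,0,0],[0,0,0],[0,0,0],[0,0,0],[0,0,0]],"gripper":[1,1,1,1,1]}'
python3 - <<'E'
from h import *
f=snap("wrist","w17");s=bot.observe();print(np.round(s['position'],4),np.round(s['force'],2))
# knob + mirror from scene/side as check
g=f["pixels"].astype(int);print(proj(f,[.507,.0488,.0845]))
for n in("scene","side"):
    h=snap(n,n+"2");u,v=proj(h,[.507,.0488,.0845]);print(n,u,v)
E
```

```text
clock: 20.25
position: [0.5073, 0.0487, 0.0721]
tool_rot: [3.137, -0.001, 3.136]
force: [-0.2, 0.5, -0.6]
grip_width: 0.0296
finger_force: 0.0
clock: 20.75
position: [0.5072, 0.0489, 0.1072]
tool_rot: [3.137, -0.001, 3.137]
force: [-0.4, 0.1, -0.6]
grip_width: 0.0033
finger_force: 0.0
clock: 21.25
position: [0.5069, 0.0489, 0.0984]
tool_rot: [3.137, -0.002, 3.137]
force: [0.1, -0.1, -0.4]
grip_width: 0.0001
finger_force: 0.0
[0.5067 0.0489 0.0981] [-0.8   0.1  -0.83]
[256.57201427 232.71817673]
scene 311.77496862092835 170.5708893681238
side 267.72745207583824 171.2688267468447
```

```bash
python3 -m crank '{"travel":[[0,0,-0.3],[0,0,-0.6],[0,0,-0.9],[0,0,-1.1],[0,0,-1.2]],"turn":[[0,0,0],[0,0,0],[0,0,0],[0,0,0],[0,0,0]],"gripper":[1,1,1,1,1]}'
python3 -m crank '{"travel":[[0,0,-0.05],[0,0,-0.1],[0,0,-0.15],[0,0,-0.2],[0,0,-0.2]],"turn":[[0,0,0],[0,0,0],[0,0,0],[0,0,0],[0,0,0]],"gripper":[1,1,1,1,1]}'
```

```text
clock: 21.9
position: [0.507, 0.0489, 0.0867]
tool_rot: [3.137, -0.002, 3.137]
force: [0.4, -0.2, -0.8]
grip_width: 0.0006
finger_force: 0.0
clock: 22.4
position: [0.5071, 0.0489, 0.085]
tool_rot: [3.137, -0.001, 3.137]
force: [0.1, 0.3, -0.3]
grip_width: -0.0006
finger_force: 0.0
```

```bash
python3 -m crank '{"travel":[[0,0,-0.05],[0,0,-0.1],[0,0,-0.15],[0,0,-0.2],[0,0,-0.2]],"turn":[[0,0,0],[0,0,0],[0,0,0],[0,0,0],[0,0,0]],"gripper":[1,1,1,1,1]}'
python3 -m crank '{"travel":[[0,0,-0.05],[0,0,-0.1],[0,0,-0.15],[0,0,-0.2],[0,0,-0.2]],"turn":[[0,0,0],[0,0,0],[0,0,0],[0,0,0],[0,0,0]],"gripper":[1,1,1,1,1]}'
python3 -c "
from workcell import bot;import numpy as np
s=bot.observe();print(np.round(s['position'],4),np.round(s['force'],2),np.round(s['moment'],2))"
```

```text
clock: 22.9
position: [0.5072, 0.0489, 0.0831]
tool_rot: [3.137, -0.001, 3.137]
force: [-0.4, -0.6, 2.5]
grip_width: 0.0003
finger_force: 1.1
clock: 23.4
position: [0.5072, 0.049, 0.0812]
tool_rot: [3.137, -0.001, 3.137]
force: [-0.6, 0.3, 5.6]
grip_width: 0.0004
finger_force: 2.4
[0.5072 0.049  0.0812] [-0.57  0.29  5.61] [-0.01  0.13  0.01]
```

```bash
python3 -m crank '{"travel":[[0,0,-0.05],[0,0,-0.1],[0,0,-0.15],[0,0,-0.2],[0,0,-0.2]],"turn":[[0,0,0],[0,0,0],[0,0,0],[0,0,0],[0,0,0]],"gripper":[1,1,1,1,1]}'
python3 -m crank '{"travel":[[0,0,-0.05],[0,0,-0.1],[0,0,-0.1],[0,0,-0.1],[0,0,-0.1]],"turn":[[0,0,0],[0,0,0],[0,0,0],[0,0,0],[0,0,0]],"gripper":[1,1,1,1,1]}'
```

```text
clock: 23.9
position: [0.5072, 0.0489, 0.0792]
tool_rot: [3.137, -0.001, 3.137]
force: [-0.5, 0.3, 4.7]
grip_width: 0.0002
finger_force: 2.4
clock: 24.4
position: [0.5072, 0.049, 0.0781]
tool_rot: [3.137, -0.001, 3.137]
force: [-0.3, 0.1, 5.7]
grip_width: -0.0001
finger_force: 2.6
```

```bash
python3 -m crank '{"travel":[[0,0,-0.03],[0,0,-0.06],[0,0,-0.1],[0,0,-0.1],[0,0,-0.1]],"turn":[[0,0,0],[0,0,0],[0,0,0],[0,0,0],[0,0,0]],"gripper":[1,1,1,1,1]}'
python3 -m crank '{"travel":[[0,0,-0.03],[0,0,-0.05],[0,0,-0.05],[0,0,-0.05],[0,0,-0.05]],"turn":[[0,0,0],[0,0,0],[0,0,0],[0,0,0],[0,0,0]],"gripper":[1,1,1,1,1]}'
```

```text
clock: 24.9
position: [0.5072, 0.0489, 0.0772]
tool_rot: [3.137, -0.001, 3.137]
force: [-0.7, 0.3, 7.1]
grip_width: -0.0001
finger_force: 2.9
clock: 25.4
position: [0.5073, 0.0489, 0.0768]
tool_rot: [3.137, -0.001, 3.137]
force: [-2.2, 0.6, 10.0]
grip_width: -0.0002
finger_force: 4.7
```

```bash
python3 -m crank '{"travel":[[0,0,-0.01],[0,0,-0.02],[0,0,-0.02],[0,0,-0.02],[0,0,-0.02]],"turn":[[0,0,0],[0,0,0],[0,0,0],[0,0,0],[0,0,0]],"gripper":[1,1,1,1,1]}'
python3 - <<'E'
from h import *
F=[]
for i in range(4):
    f=snap("side","side3");F.append(bot.observe()["force"])
print(np.mean(F,0).round(2),np.std(F,0).round(2))
E
```

```text
clock: 25.9
position: [0.5073, 0.0489, 0.0767]
tool_rot: [3.137, -0.001, 3.137]
force: [-2.6, -0.1, 12.2]
grip_width: -0.0003
finger_force: 5.7
[-1.89 -0.03 10.76] [0.23 0.22 0.38]
```

About 11 N total, so about 5 N on the mirror. I'll retract straight up and verify numerically.

```bash
python3 -m crank '{"travel":[[0,0,0.1],[0,0,0.5],[0,0,2],[0,0,5],[0,0,8]],"turn":[[0,0,0],[0,0,0],[0,0,0],[0,0,0],[0,0,0]],"gripper":[1,1,1,1,1]}'
python3 -m crank '{"travel":[[-1,0,0],[-3,0,0],[-4,0,0],[-4,0,0],[-4,0,0]],"turn":[[0,0,2.5],[0,0,5],[0,0,9.7],[0,0,9.7],[0,0,9.7]],"gripper":[0.8,0.6,0.4,0.2,0.2]}'
python3 -m crank '{"travel":[[0,0,0],[0,0,0],[0,0,0],[0,0,0],[0,0,0]],"turn":[[0,0,0],[0,0,0],[0,0,0],[0,0,0],[0,0,0]],"gripper":[0.2,0.2,0.2,0.2,0.2]}'
python3 - <<'E'
from h import *
s=bot.observe();print(np.round(s["position"],4),np.round(s["force"],2))
t=np.array((.5075,.0478));th=np.radians(9.5);R=np.array([[np.cos(th),-np.sin(th)],[np.sin(th),np.cos(th)]])
cl=lambda f,u,v,z:(1e3*R.T@(onz(f,u,v,z)[:2]-t)).round(1)
for n in("w14","w18"):
    f=load(n) if n=="w14" else snap("wrist",n)
    print(n);
    p=proj(f,[*t,.039]);u,v=p.astype(int)
    for a,b,k in whites(f,(u-60,v-60,u+60,v+60)):
        print("white",a,b,k,cl(f,a,b,.033))
    k=4;x0,y0=u-50,v-50;g=cv2.resize(f["pixels"][y0:y0+120,x0:x0+100],None,fx=k,fy=k,interpolation=cv2.INTER_CUBIC).astype(int)
    m=((g[:,:,2]-g[:,:,0]>6)&(g[:,:,2]>120)).astype(np.uint8);m=cv2.morphologyEx(m,cv2.MORPH_OPEN,np.ones((9,9)))
    c=max(cv2.findContours(m,0,1)[0],key=cv2.contourArea);(a,b),d,_=cv2.fitEllipse(cv2.convexHull(c));x,y,w,h=cv2.boundingRect(c)
    print("disc",np.round(((a+.5)/k-.5+x0,(b+.5)/k-.5+y0),2),np.round(np.array(d)/k,1),"box",x/k+x0,y/k+y0,w/k,h/k, cl(f,(a+.5)/k-.5+x0,(b+.5)/k-.5+y0,.039))
    q=proj(f,[.507,.0488,.077]);r=16;x0,y0=(q-r).astype(int);g=cv2.resize(f["pixels"][y0:y0+2*r,x0:x0+2*r],None,fx=k,fy=k,interpolation=cv2.INTER_CUBIC).astype(int)
    if n=="w18":
        m=((g[:,:,2]-g[:,:,0]>8)&(g[:,:,2]<125)).astype(np.uint8);m=cv2.morphologyEx(m,cv2.MORPH_OPEN,np.ones((9,9)));N,_,st,c=cv2.connectedComponentsWithStats(m)
        for i in range(1,N):print("knob",st[i][2:]/k,cl(f,(c[i][0]+.5)/k-.5+x0,(c[i][1]+.5)/k-.5+y0,.0765))
E
```

```text
clock: 26.6
position: [0.5067, 0.0489, 0.1571]
tool_rot: [3.137, -0.002, 3.137]
force: [-0.5, 0.5, 0.6]
grip_width: 0.0001
finger_force: 0.0
clock: 27.1
position: [0.4677, 0.0489, 0.1566]
tool_rot: [3.137, -0.001, -2.98]
force: [0.6, 0.1, 0.9]
grip_width: 0.0682
finger_force: 0.0
clock: 27.6
position: [0.4672, 0.049, 0.1563]
tool_rot: [3.137, -0.001, -2.977]
force: [-0.3, 0.6, 0.8]
grip_width: 0.0686
finger_force: 0.0
[0.4672 0.049  0.1563] [-0.28  0.64  0.84]
w14
white 227.01 197.6 584 [-23.7 -20.7]
white 270.46 197.82 615 [-23.6  20.6]
white 243.34 199.38 1310 [-22.   -5.2]
white 224.27 210.96 21 [-10.1 -23.7]
white 248.34 267.83 3155 [52.2 -0.7]
disc [249.27 223.99] [51.3 55.6] box 222.25 199.0 55.25 50.5 [0.8 0.5]
w18
white 226.52 198.92 581 [-23.8 -20.7]
white 269.45 198.78 625 [-23.8  20.6]
white 232.15 203.7 614 [-18.9 -15.4]
white 258.73 199.94 74 [-22.6  10.3]
white 247.97 268.83 3076 [52.8 -0.8]
disc [254.32 224.47] [43.  47.3] box 255.75 201.5 20.75 47.75 [0.3 6. ]
knob [ 17.    11.25 583.  ] [1.6 0.2]
```

```bash
python3 -c "
from workcell import bot
print(bot.job_done())"
```

```text
the job is handed in; nothing more can be done
None
```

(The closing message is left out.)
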